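Latch the ring polisher and hold its run paddle at half travel

ROBOT

A 6-joint arm with a two-finger parallel gripper is mounted at the origin on the work surface. World frame = base frame: x ahead of the robot, y to its left, z up, the work surface at z = 0. Lengths are in mm, angles in rad, forces in N, time in s.
With the tool pointing down it reaches from about 350 to 775 mm from the base axis. Payload 7.3 kg.
Tool frame: the origin (TCP) lies on the mounting face of the last link; the fingertips stand 178 mm ahead of it and the grasp point (between the pads) lies 159 mm ahead of it; z points along the fingers, y is the line along which they close (so a half turn about z gives the same grasp; the last joint's range is limited). The gripper opens to 92 mm and grips with 3 to 60 N. Pads are 19 mm wide; open, the fingers measure 130 mm over their backs; the gripper's body (75 mm by 190 mm) begins 47 mm behind the grasp point.
Start: joints at [1.125, 0.342, 1.524, -0, 1.275, -0.146], TCP at [155.026, 501.592, 404.741] pointing down, gripper open.
Joint ranges: [-2.53, 2.53], [-0.77, 2.02], [0.04, 2.7], [-1, 4.14], [0.28, 2.66], [-3.11, 3.11]. Speed limits (rad/s): [2.57, 2.57, 3.14, 3.14, 3.14, 3.14].

INTERFACE

Orientations are given as [roll, pitch, yaw] about the fixed x, y, z axes, in that order (R = Rz(yaw) Ry(pitch) Rx(roll)).
In Python, from plant import bot, vision gives the robot as it stands. The module is installed in compiled form; this text tells all that it offers.
- The arm moves only by the shell command python3 -m crank, which reads ROWS from standard input. ROWS is 1 to 5 rows, parted by semicolons, with the numbers parted by commas; each row has 5 numbers: the finger opening in mm, then dx, dy, dz in a scale on which 1.0 is 0.3 m, then a turn about the tool's z in a scale on which 1.0 is 2 pi rad; each row is the pose to reach, as a shift and turn from the pose commanded when the command began, along the tool's axes at that moment; what a row does not reach only later rows make up. A row lasts 1/8 s, in which the tool goes at most 62.5 mm and 0.188 rad, less where a joint would pass 70% of its speed; a pose out of reach is approached as far as the arm can. The fingers move at their own pace and stop on an object; the grip force is fixed at half the most. Time passes only in rows, so rows that do not move let the fingers close. It prints the time, the measured TCP pose, the force, the opening and the grip force at its end. Input that does not fit is refused with a message, and nothing moves.
- bot.get_obs(): the state, without advancing time (a new reading comes with each control period).
- vision.capture(name): name is "scene" or "top" or "wrist"; returns a dict with "color" (400x640x3 uint8, red, green, blue), "K" (3x3 intrinsics, pixels), "R" (3x3) and "t" (3): a world point X has camera coordinates R X + t. Camera axes: x right, y down, z forward; pixel columns grow to the right and rows downward; lengths in mm; the calibration is good to about 2 mm. A picture is of the moment at which its call begins. There is no depth.
- bot.close_job(): hands the job in; it is judged then, once.
The state is a dict: "time": time; "joint_positions": joint angles; "dq": joint speeds; "tau": joint torques, N m; "tool_pos": TCP position; "tcp_rot": TCP orientation; "contact_force": force on the tool from outside, world axes, zero at the start; "moment": the same for the moment, N m; "grip_width": finger opening in mm; "finger_force": force on a finger pad.
Only numpy, scipy, OpenCV 4.12 (cv2) and the standard library are available. Lean on these libraries where they do the work, as an engineer would, in place of code of your own. Each camera call takes 0.05 s, during which the arm holds its last target. There are 200 camera calls.

TASK

On the jeweller's bench, swing the yellow latch bar of the grey ring polisher across the clear lid until its end is fully home in the dark catch. Only then press the red sprung paddle of the black hand control down to about half of its travel, so that its yellow pointer stands at the green band of the post, never to the bottom, and keep it there with the gripper: the program finishes while still holding the paddle down. Leave all the other things on the bench where they are.

Things in the scene. Friction and masses are not known exactly. Their poses are not given: they have to be found in the camera images.
- polisher: Grey bench polisher, 220 x 200 x 70 mm high (x, y, z), screwed to the bench at a changing place and yaw; a round clear lid (top at 90 mm) on it. Origin: centre of its underside; x points to its back, y to its left seen from the front, z up. It may stand left or right of the hand control.
- latch (a joint): Angle of the yellow latch bar about its upright pivot, rad. 0 = closed, along the polisher's +y with its end in the catch (hard stop). Grows counterclockwise from above, towards the polisher's front; at 1.57 the bar points to the polisher's -x. Starts at 0.7 to 1.5. Stiff hinge (0.15 Nm): it stays where left. Bar 18 mm wide, 8 thick, top level at 108 mm above the bench, ends 173 mm from the pivot.
- latch_knob (a point): Centre of the top of the black upright knob on the latch bar, 150 mm above the bench; the knob is a cylinder 22 mm in diameter and 42 mm tall (its foot is the bar's top at 108 mm), 115 mm from the pivot. Push it sideways, or pinch it from above.
- latch_hinge (a point): Point on the latch's pivot axis (upright), at the height of the bar's top, 108 mm above the bench; the pivot stands at (0, -90 mm) in the polisher's frame, its head reaches 115 mm.
- latch_catch (a point): The middle of the dark steel catch at (0, 88 mm) in the polisher's frame, at the height of the bar's top, 108 mm; the catch is 34 x 24 mm, its roof reaches 121 mm above the bench, and it is open to the polisher's front, where the bar's end enters.
- control: Black hand control, a plate 170 x 110 x 18 mm screwed to the bench, place and yaw vary. Origin: centre of its underside; x points from the paddle's free end to its hinge, z up. Left (+y) of the free end, at (-46, 38) mm, stands a 16 x 12 mm post, 78 mm high: white at the top (paddle at rest), green from 46 to 58 mm (half travel), red below (too far).
- paddle (a joint): Angle of the red paddle pressed down, rad: 0 = at rest, sloping up 0.30 rad to its free end; 0.30 = bottom, level; half travel = 0.15. A spring lifts it: at the pad it takes about 2 N to start, 7.5 N at half travel, 13 N at the bottom. Paddle 48 mm wide, 8 mm thick, hinged about y at (62, 0, 36) mm in the control's frame, free end 116 mm from the hinge; yellow pointer at its left edge by the post.
- paddle_pad (a point): Centre of the 40 x 40 mm black rubber pad on the paddle's top near its free end, 90 mm from the hinge, where it should be pressed. It moves with the paddle: about 68 mm above the bench at rest, 55 mm at half travel, 42 mm at the bottom.
- tweezers_long: Bystander: steel tweezers with dark wood grip, 150 x 13 x 11 mm, lying along their x; origin on the bench under the grip.
- tweezers_short: Bystander: steel tweezers with blue grip, 150 x 13 x 11 mm, lying along their x; origin on the bench under the grip.
- pliers: Bystander: pliers with red handles, 136 x 60 x 12 mm, lying along their x; origin on the bench near the pivot.
- loupe: Bystander: black eye loupe, 44 mm in diameter, 48 mm high; origin at the centre of its underside.
- ring_tray: Bystander: wooden tray 110 x 80 x 20 mm with rings; origin at the centre of its underside.
- blue_bottle: Bystander: blue bottle, 60 mm in diameter, 150 mm high; origin at the centre of its underside.
- bench_block: Bystander: steel bench block 90 x 90 x 24 mm; origin at the centre of its underside.
Things that resemble listed ones, but are neither listed nor needed, are in the scene too. Leave any pink look-alike of the control alone.

How it is judged:
By the outcome, as a careful person would: the job done as asked, in the order asked, and still so for the second after the job is handed in, while the arm keeps its last pose, push and grip.
It also fails if it takes over 48 s, if anything falls off the work surface, if the arm or the gripper's body presses on something with over 40 N, if the wrist force passes 120 N, or if a joint passes its speed limit or range.

## Working session

There is one attempt and no reset: what is moved stays moved. The work goes in short steps, Python scripts to look and compute and a shell command to move; the robot and the scene stay as the last step left them, time stands still between calls to the robot, and variables do not carry over. Pictures are saved under pics/ and viewed, at most 10 in all, crops included, and the job is handed in when it is done.

```bash
mkdir -p pics
python3 - <<'E'
from plant import bot,vision
import cv2,pickle
o=bot.get_obs();print(o['time'],o['tool_pos'],o['tcp_rot'],o['grip_width'])
for n in("scene","top"):
    d=vision.capture(n);pickle.dump(d,open(n+'.pkl','wb'))
    cv2.imwrite(f'pics/{n}0.png',d['color'][:,:,::-1]);print(n,d['K'].tolist(),d['R'].tolist(),d['t'].tolist())
E
```

```text
0.0 [154.96072055 501.46863202 404.04479288] [-3.14005453e+00 -2.43485621e-04  2.84179424e+00] 91.96195924534375
scene [[493.5627995602595, 0.0, 311.70527530274717], [0.0, 493.5627995602595, 199.54937475379126], [0.0, 0.0, 1.0]] [[0.7543508923487323, 0.6562496903961988, -0.017060922236648166], [0.46689726099526613, -0.5545994134550675, -0.6887862065041762], [-0.4614777122329855, 0.5116207916515791, -0.7247637454108902]] [-376.23660857581297, -145.83708393588697, 1795.4373731572068]
top [[463.31787005880886, 0.0, 321.7300424159753], [0.0, 463.31787005880886, 192.75287538530998], [0.0, 0.0, 1.0]] [[-0.011057376179632, -0.9999054454080303, 0.008175247726558362], [-0.9919866981370522, 0.009940031539633055, -0.1259507304152699], [0.12585755897510095, -0.00950242160502213, -0.9920028119075417]] [-13.593178382576147, 487.81057549109084, 1675.1242050087296]
```

View pics/scene0.png

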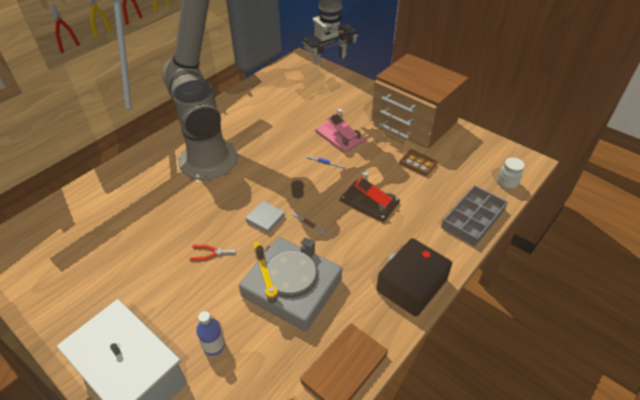

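View pics/top0.png

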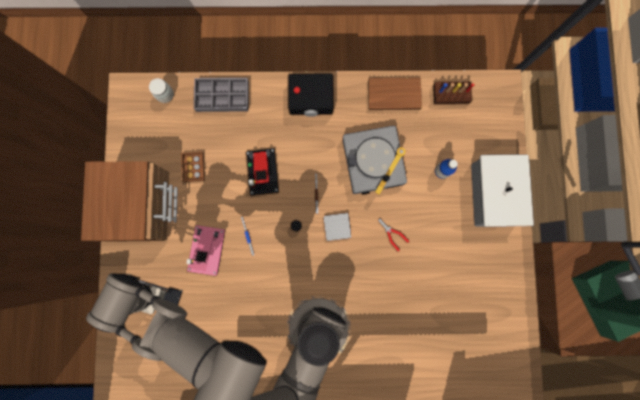

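The scene view shows the yellow latch at (265,270) with its knob near (260,252), the catch at (308,245) and the black/red control at (370,197). The top view puts the polisher at (375,158), the latch pivot at about (402,152), the catch at (352,155) and the control at (262,170).

Things that could be taken for the control:
- the pink control at top (207,250)
- the black box with a red button at top (311,93)
- the black control with a red paddle at top (262,170), which is the one I choose

For the latch, the pliers at (395,235) and the white box with a black knob at (508,188) are not it. I'll check the choice in one close crop.

Run:
```python
import cv2,pickle,numpy as np
T=pickle.load(open('top.pkl','rb'))['color'];S=pickle.load(open('scene.pkl','rb'))['color']
f=lambda I,x,y,w,h,:cv2.resize(I[y:y+h,x:x+w],(400,300),interpolation=cv2.INTER_CUBIC)
a=np.vstack([np.hstack([f(T,337,117,80,60+20-20),f(T,230,140,80,60)]),np.hstack([f(S,235,225,120,90),f(S,330,165,80,60)])])
a[:,398:402]=255
cv2.imwrite('pics/crop1.png',a[:,:,::-1])
```

```text
(no output)
```

View pics/crop1.png

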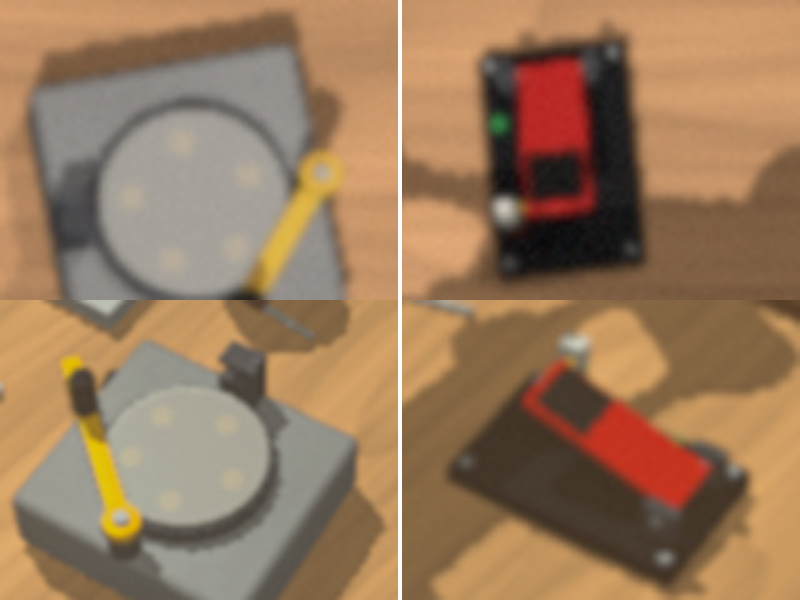

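The crop confirms both choices. The latch pivot is at top (401.2,151.4), the catch at about (352,158), the knob top at scene (258.7,247.5), and the black rubber pad at top (261,175) / scene (364.4,185.4). Next I'll refine these with masks and rays.

```bash
cat > h.py <<'E'
import cv2,pickle,numpy as np
def ray(d,p):
    R=np.array(d['R']);t=np.array(d['t']);v=R.T@np.linalg.solve(d['K'],[p[0],p[1],1.]);return -R.T@t,v
def plane(d,p,z):
    c,v=ray(d,p);return c+v*(z-c[2])/v[2]
def tri(d1,p1,d2,p2):
    A=[];b=[]
    for d,p in((d1,p1),(d2,p2)):
        c,v=ray(d,p);v/=np.linalg.norm(v);P=np.eye(3)-np.outer(v,v);A.append(P);b.append(P@c)
    return np.linalg.lstsq(np.vstack(A),np.hstack(b),rcond=None)[0]
def blob(d,lo,hi,box):
    x,y,w,h=box;m=cv2.inRange(cv2.cvtColor(d['color'],cv2.COLOR_RGB2HSV)[y:y+h,x:x+w],np.array(lo),np.array(hi))
    cs=cv2.findContours(m,cv2.RETR_EXTERNAL,cv2.CHAIN_APPROX_NONE)[0];c=max(cs,key=cv2.contourArea)
    return c.reshape(-1,2)+[x,y]
E
python3 - <<'E'
from h import *
np.set_printoptions(precision=1,suppress=True)
T=pickle.load(open('top.pkl','rb'));S=pickle.load(open('scene.pkl','rb'))
print('pivot',plane(T,(401.2,151.4),115),plane(S,(235+121*.3,225+217*.3),115),tri(T,(401.2,151.4),S,(235+121*.3,225+217*.3)))
print('catch',plane(T,(352,158),121),plane(S,(235+243*.3,225+57*.3),121))
print('knob',plane(S,(258.7,247.5),150),plane(T,(386,177.5),150))
print('pad',plane(T,(261,175.2),68),plane(S,(364.4,185.4),68),tri(T,(261,175.2),S,(364.4,185.4)))
for n,d,b in(('T',T,(370,140,40,60)),('S',S,(235,235,50,70))):
    c=blob(d,(20,150,120),(32,255,255),b);w=np.array([plane(d,p,108)[:2] for p in c],np.float32);r=cv2.minAreaRect(w);print(n,'bar',r,w.min(0),w.max(0))
# lid & body
m=[(337+p[0]/5,117+p[1]/5) for p in((33,95),(292,45))]
print('body corners back',[plane(T,p,70) for p in m])
print('lid',plane(T,(337+195/5,117+200/5),90),plane(S,(235+190*.3,225+457*.3),90))
for n,d,b in(('T',T,(240,140,45,60)),('S',S,(335,165,70,60))):
    hsv=cv2.cvtColor(d['color'],cv2.COLOR_RGB2HSV);x,y,w,h=b
    M=((hsv[...,0]<8)|(hsv[...,0]>172))&(hsv[...,1]>150)&(hsv[...,2]>110);ys,xs=np.nonzero(M[y:y+h,x:x+w]);P=np.float32(np.c_[xs+x,ys+y]);H=cv2.convexHull(P)
    W=np.array([plane(d,p,58)[:2] for p in H[:,0]],np.float32);print(n,'paddle',cv2.minAreaRect(W))
pc=[(230+p[0]/5-80,140+p[1]/5) for p in((482,50),(625,38),(643,260),(503,275))]
W=[plane(T,p,18)[:2] for p in pc];print('plate',W,np.mean(W,0),cv2.minAreaRect(np.float32(W)))
E
```

```text
pivot [ 621.9 -301.2  115. ] [ 624.6 -300.2  115. ] [ 623.  -300.5  113.5]
catch [ 598.5 -125.8  121. ] [ 595.8 -124.5  121. ]
knob [ 523.1 -240.5  150. ] [ 523.2 -239.4  150. ]
pad [549.1 200.4  68. ] [552.1 199.7  68. ] [550.1 201.3  65.3]
T bar ((586.8421020507812, -281.8934326171875), (25.36083984375, 105.51995086669922), 62.29717254638672) [ 542.3 -312.7] [ 635.8 -253.1]
S bar ((582.7265625, -279.8214416503906), (29.166370391845703, 124.8067626953125), 63.05732727050781) [ 528.  -315.9] [ 638.7 -240.3]
body corners back [array([ 691. , -100.6,   70. ]), array([ 726.8, -291.4,   70. ])]
lid [ 607.6 -214.5   90. ] [ 788.1 -400.9   90. ]
T paddle ((581.1301879882812, 203.4936981201172), (112.0370101928711, 49.13884735107422), 4.744937896728516)
S paddle ((582.7913818359375, 202.16452026367188), (50.164100646972656, 143.48455810546875), 83.10578155517578)
plate [array([653.7, 261.8]), array([661.9, 154.7]), array([493.7, 141. ]), array([483.5, 244.6])] [573.2 200.5] ((573.8223876953125, 199.97824096679688), (171.00205993652344, 107.40850830078125), 5.603697299957275)
```

```bash
cat > go.py <<'E'
import sys,numpy as np
from plant import bot
from scipy.spatial.transform import Rotation as Ro
# usage: go.py x y z [yaw] -> tool-axis shift
o=bot.get_obs();a=[float(v) for v in sys.argv[1:]]
R=Ro.from_euler('xyz',o['tcp_rot']).as_matrix();d=R.T@(np.array(a[:3])-o['tool_pos'])
tw=0 if len(a)<4 else -((a[3]-o['tcp_rot'][2]+np.pi/2)%np.pi-np.pi/2)
print('t',o['time'],'pos',o['tool_pos'].round(1),'yaw',round(o['tcp_rot'][2],3),'F',o['contact_force'].round(1),'d',d.round(1),'turn',round(tw,3))
E
python3 go.py 400 270 400 3.30
```

```text
t 0.1 pos [155.  501.5 404.1] yaw 2.842 F [ 0.9 -0.4 -0.2] d [-302.5 -148.8    4.3] turn -0.458
```

The manual's scale: shifts go in shares of 0.3 m and turns go in shares of 2 pi rad. Converting my numbers, -290 mm / 300 = -0.9667, -240 mm / 300 = -0.8, -0.46 rad / 6.2832 = -0.0732.

```bash
echo '0,-0.2,-0.1,0,-0.0239;0,-0.4,-0.2,0,-0.0477;0,-0.6,-0.3,0,-0.0732;0,-0.8,-0.4,0,-0.0732;0,-0.9667,-0.4833,0,-0.0732' | python3 -m crank; python3 go.py 487 -20 380 3.30; python3 go.py 487 -246 380 3.30
```

```text
time: 0.72
tool_pos: [378.5, 287.2, 404.6]
tcp_rot: [3.141, -0.0, -2.981]
contact_force: [1.5, 0.7, -0.2]
grip_width: 46.4
finger_force: 0.0
t 0.725 pos [378.5 287.2 404.6] yaw -2.981 F [ 1.5  0.7 -0.2] d [ -58.  -320.6   24.6] turn 0.002
t 0.725 pos [378.5 287.2 404.6] yaw -2.981 F [ 1.5  0.7 -0.2] d [ -21.9 -543.7   24.5] turn 0.002
```

In the tool's units: -300 mm / 300 = -1, -240 mm / 300 = -0.8.

```bash
echo '0,-0.05,-0.2,0,0;0,-0.1,-0.4,0,0;0,-0.1333,-0.6,0.0333,0;0,-0.1667,-0.8,0.0667,0;0,-0.1667,-1,0.0667,0' | python3 -m crank; echo '0,0.0333,-0.2,0,0;0,0.0667,-0.4,0,0;0,0.1167,-0.6,0,0;0,0.12,-0.72,0,0;0,0.12,-0.72,0,0' | python3 -m crank;  python3 go.py 487 -246 296 3.30
```

```text
time: 1.35
tool_pos: [474.9, -1.4, 383.7]
tcp_rot: [3.141, -0.001, -2.981]
contact_force: [1.0, 1.4, 0.1]
grip_width: 0.8
finger_force: 0.0
time: 1.98
tool_pos: [473.3, -220.7, 384.0]
tcp_rot: [3.141, -0.001, -2.985]
contact_force: [0.3, -0.3, -1.0]
grip_width: 0.3
finger_force: 0.0
t 1.975 pos [ 473.3 -220.7  384. ] yaw -2.985 F [ 0.3 -0.3 -1. ] d [ -9.6 -27.1  88. ] turn -0.002
```

In the tool's units: 88 mm / 300 = 0.2933, 45 mm / 300 = 0.15.

```bash
echo '0,-0.0333,-0.09,0,0;0,-0.0333,-0.09,0.15,0;0,-0.0333,-0.09,0.2933,0;0,-0.0333,-0.09,0.2933,0;0,-0.0333,-0.09,0.2933,0' | python3 -m crank; python3 go.py 487 -246 296 3.30
python3 - <<'E'
from plant import vision
import cv2,pickle,numpy as np
d=vision.capture("scene");pickle.dump(d,open('s1.pkl','wb'));a=cv2.resize(d['color'][180:330,200:380],(720,600),interpolation=cv2.INTER_CUBIC);cv2.imwrite('pics/s1.png',a[:,:,::-1])
E
```

```text
time: 2.6
tool_pos: [488.3, -243.0, 298.2]
tcp_rot: [-3.141, 0.001, -2.981]
contact_force: [0.7, -0.2, 0.6]
grip_width: 0.4
finger_force: 0.0
t 2.6 pos [ 488.3 -243.   298.2] yaw -2.981 F [ 0.7 -0.2  0.6] d [ 1.7 -2.7  2.2] turn 0.003
```

View pics/s1.png

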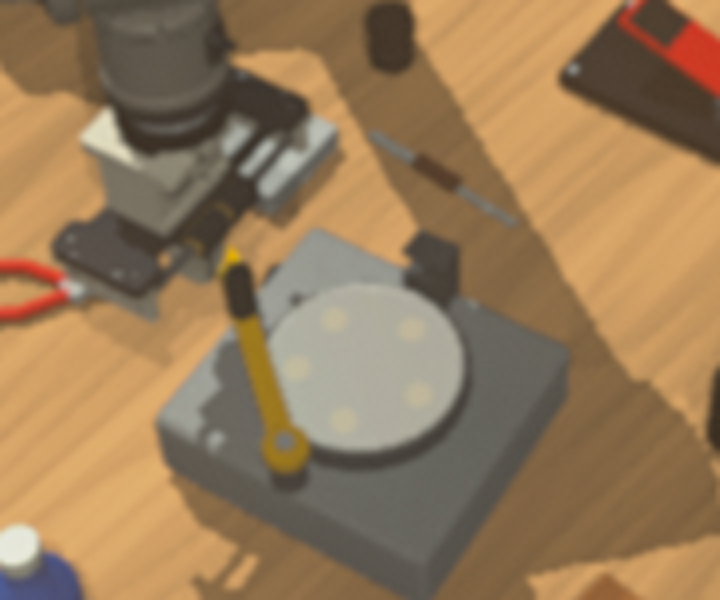

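The closed fingers, at crop (200,270), stand just in front of the knob at (238,285), clear of the bar. Now I'll push along the arc.

In the tool's units: -82 mm / 300 = -0.2733, -67 mm / 300 = -0.2233.

```bash
echo '0,-0.06,0.0267,0.0067,0;0,-0.12,0.06,0.0067,0;0,-0.1733,0.0867,0.0067,0;0,-0.2233,0.11,0.0067,0;0,-0.2733,0.1233,0.0067,0' | python3 -m crank; echo '0,-0.0167,0.0033,0,0;0,-0.0333,0.0033,0,0;0,-0.0333,0.0033,0,0' | python3 -m crank; python3 go.py 584.5 -190 296 3.30;python3 - <<'E'
from plant import vision
import cv2,pickle,numpy as np
a=[]
for n,b in(("scene",(230,210,120,90)),("top",(337,117,80,60))):
    d=vision.capture(n);pickle.dump(d,open(n+'2.pkl','wb'));x,y,w,h=b;a.append(cv2.resize(d['color'][y:y+h,x:x+w],(400,300),interpolation=cv2.INTER_CUBIC))
cv2.imwrite('pics/c2.png',np.hstack(a)[:,:,::-1])
E
```

```text
time: 3.28
tool_pos: [563.9, -192.9, 295.2]
tcp_rot: [-3.141, 0.001, -2.981]
contact_force: [-1.4, 1.6, 0.0]
grip_width: 0.4
finger_force: 1.0
time: 3.65
tool_pos: [572.8, -191.7, 294.9]
tcp_rot: [-3.141, 0.001, -2.982]
contact_force: [-0.4, 0.9, 0.0]
grip_width: 0.2
finger_force: 0.0
t 3.65 pos [ 572.8 -191.7  294.9] yaw -2.982 F [-0.4  0.9  0. ] d [-11.8  -0.2  -1.1] turn 0.001
```

View pics/c2.png

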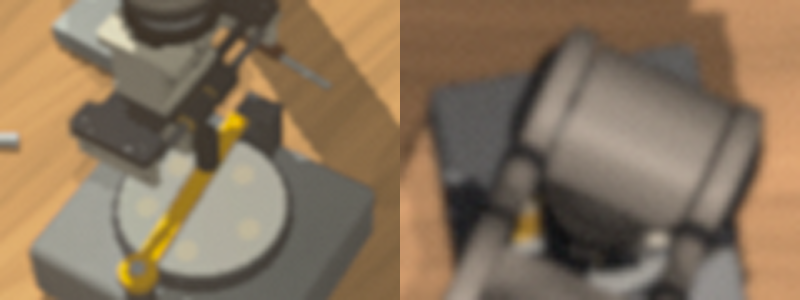

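The bar's end, at crop (237,120), is just short of the catch, and the finger is pushing the knob. I'll go on gently until the force rises at the stop.

In the tool's units: -8 mm / 300 = -0.0267, -4 mm / 300 = -0.0133.

```bash
echo '0,-0.0133,0,0,0;0,-0.0267,0,0,0;0,-0.0267,0,0,0' | python3 -m crank; for i in 1 2 3 4; do echo '0,-0.0067,0,0,0;0,-0.0067,0,0,0' | python3 -m crank | egrep 'pos|contact'; done
```

```text
time: 4.12
tool_pos: [580.7, -189.9, 294.7]
tcp_rot: [-3.141, 0.001, -2.981]
contact_force: [-0.2, -0.5, -0.1]
grip_width: 0.1
finger_force: 0.0
tool_pos: [582.4, -189.6, 294.7]
contact_force: [-0.1, 0.6, -0.4]
tool_pos: [583.6, -189.5, 294.6]
contact_force: [-5.7, -0.1, 2.9]
tool_pos: [584.5, -189.4, 294.6]
contact_force: [-13.5, -1.2, 5.6]
tool_pos: [585.3, -189.4, 294.5]
contact_force: [-20.7, -2.8, 8.8]
```

The force rises sharply at x≈583 mm, with 584 predicted, so this should be the hard stop. I'll back off, lift and check.

In the tool's units: -90 mm / 300 = -0.3, 50 mm / 300 = 0.1667.

```bash
echo '0,0.0833,0,0,0;0,0.1667,0,-0.1,0;0,0.1667,0,-0.3,0;0,0.1667,0,-0.3,0' | python3 -m crank; echo '0,0.1333,0.2,0,0;0,0.2,0.4,0,0;0,0.2,0.6,0,0;0,0.2,0.8,0,0;0,0.2,0.8,0,0' | python3 -m crank
python3 - <<'E'
from plant import vision
from h import *
a=[]
for n,b in(("scene",(230,210,120,90)),("top",(337,117,80,60))):
    d=vision.capture(n);pickle.dump(d,open(n+'3.pkl','wb'));x,y,w,h=b;a.append(cv2.resize(d['color'][y:y+h,x:x+w],(400,300),interpolation=cv2.INTER_CUBIC))
cv2.imwrite('pics/c3.png',np.hstack(a)[:,:,::-1])
E
python3 go.py 550 200.5 285 3.22
```

```text
time: 5.62
tool_pos: [539.6, -197.2, 390.1]
tcp_rot: [-3.135, 0.009, -2.982]
contact_force: [0.4, -0.4, 0.3]
grip_width: 0.6
finger_force: 0.0
time: 6.25
tool_pos: [440.4, 34.0, 384.5]
tcp_rot: [3.141, 0.0, -2.976]
contact_force: [-0.6, -0.2, 0.1]
grip_width: 0.0
finger_force: 0.0
t 6.35 pos [441.4  31.4 384.5] yaw -2.979 F [-1.1 -0.8  0.8] d [-134.5  149.3   99.5] turn 0.084
```

View pics/c3.png

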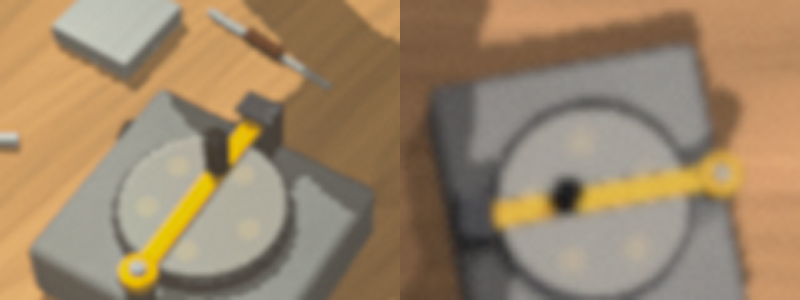

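The bar is straight across the lid, with its tip under the catch roof (scene crop (250,120), top crop (495,213)), parallel to the polisher's edge. The latch is home. Next is the paddle.

In the tool's units: 149 mm / 300 = 0.4967, -134 mm / 300 = -0.4467, 0.075 rad / 6.2832 = 0.0119.

```bash
echo '0,-0.15,0.1667,0,0.0119;0,-0.3,0.3333,0,0.0119;0,-0.4467,0.4967,0.1,0.0119;0,-0.4467,0.4967,0.2833,0.0119;0,-0.4467,0.4967,0.2833,0.0119' | python3 -m crank; echo '0,0,0,0,0;0,0,0,0,0' | python3 -m crank|head -1; python3 go.py 549 200 260 3.23
```

```text
time: 6.98
tool_pos: [549.7, 198.3, 294.5]
tcp_rot: [-3.14, -0.01, -3.057]
contact_force: [-1.1, -0.0, 1.0]
grip_width: 0.5
finger_force: 0.0
time: 7.22
t 7.225 pos [550.6 198.  302.4] yaw -3.058 F [-0.  -0.9  0.4] d [ 1.6  2.1 42.4] turn -0.005
```

In the tool's units: 50 mm / 300 = 0.1667, 25 mm / 300 = 0.0833.

```bash
echo '0,0.0033,0.0067,0.0833,0;0,0.0033,0.0067,0.1667,0;0,0.0033,0.0067,0.1667,0;0,0.0033,0.0067,0.1667,0' | python3 -m crank|egrep 'pos|contact'; echo '0,0,0,0.0167,0;0,0,0,0.0333,0;0,0,0,0.0333,0' | python3 -m crank|egrep 'pos|contact';echo '0,0,0,0.01,0;0,0,0,0.01,0;0,0,0,0.01,0' | python3 -m crank|egrep 'pos|contact'
```

```text
tool_pos: [549.3, 200.8, 251.8]
contact_force: [-0.6, 0.0, 0.8]
tool_pos: [548.7, 201.1, 239.8]
contact_force: [-2.5, -1.4, 5.2]
tool_pos: [548.5, 201.1, 237.1]
contact_force: [-3.6, -1.1, 5.9]
```

In the tool's units: 2.5 mm / 300 = 0.0083.

```bash
echo '0,0,0,0.0083,0;0,0,0,0.0083,0;0,0,0,0.0083,0;0,0,0,0.0083,0' | python3 -m crank|egrep 'pos|contact'
python3 - <<'E'
from plant import vision
from h import *
a=[]
for n,b in(("scene",(335,160,80,60)),("wrist",None)):
    d=vision.capture(n);pickle.dump(d,open(n+'4.pkl','wb'));I=d['color']
    if b: x,y,w,h=b;I=I[y:y+h,x:x+w]
    a.append(cv2.resize(I,(400,300) if b else (400,250),interpolation=cv2.INTER_CUBIC))
a[1]=np.vstack([a[1],np.zeros((50,400,3),np.uint8)])
cv2.imwrite('pics/c4.png',np.hstack(a)[:,:,::-1])
E
```

```text
tool_pos: [548.4, 201.1, 234.7]
contact_force: [-4.8, -0.3, 6.9]
```

View pics/c4.png

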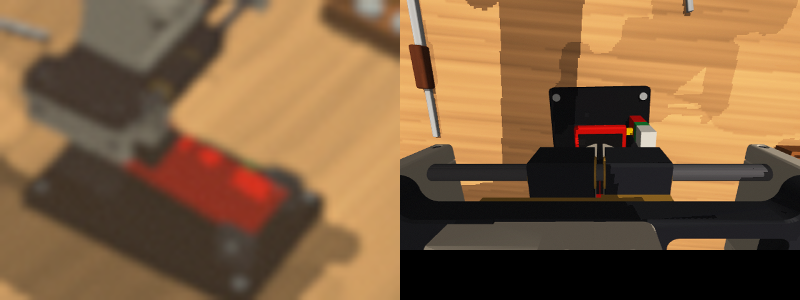

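The wrist view shows the yellow pointer beside the post at (630,131) in the composite. I'll zoom in there.

```bash
python3 - <<'E'
from h import *
d=pickle.load(open('wrist4.pkl','rb'));I=d['color'][175:235,340:420]
cv2.imwrite('pics/c5.png',cv2.resize(I,(640,480),interpolation=cv2.INTER_NEAREST)[:,:,::-1])
c=blob(d,(22,150,150),(32,255,255),(340,175,80,60));g=blob(d,(45,80,40),(85,255,255),(340,175,80,60));print(c.min(0),c.max(0),g.min(0),g.max(0))
E
python3 go.py 549 200 234
```

```text
[363 205] [372 215] [374 195] [398 226]
t 9.075 pos [548.4 201.1 234.7] yaw -3.056 F [-3.  -1.2  6.9] d [-0.5 -1.2  0.7] turn 0
```

View pics/c5.png

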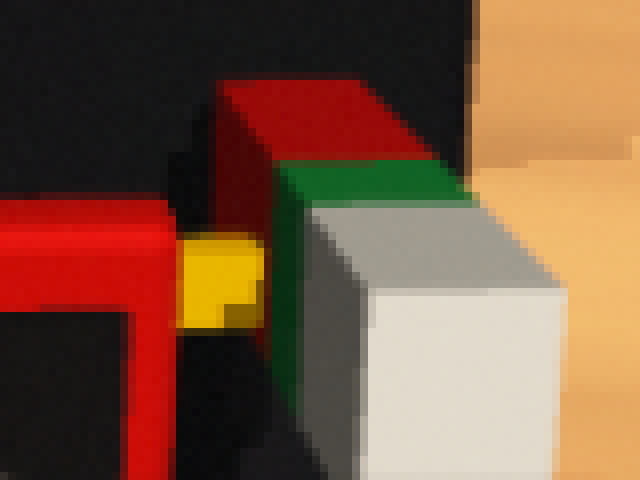

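The pointer at crop (220,280) lines up with the green band, which spans x≈270–300 on the near face at that row. The other readings agree: tip z is 56.7 mm against 56.4 expected, and 6.9 N at about 100 mm from the hinge equals roughly 7.6 N at the pad. That is half travel, so I'm handing in while holding.

```bash
python3 -c "
from plant import bot
print(bot.close_job())"
```

```text
the job is handed in; nothing more can be done
None
```

I swung the latch fully home in the catch first, then pressed the paddle to about half travel with its pointer at the green band, and handed the job in at about 9 s with the gripper still holding it down.

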